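# Turn a rotor disc over in the flip nest

## Robot

A 6-joint arm with a two-finger parallel gripper is mounted at the origin on a cart in front of the work surface, level with it; the furniture and walls round the work are solid. World frame = base frame: x ahead of the robot, y to its left, z up, the work surface at z = 0. Lengths are in m, angles in rad, forces in N, time in s.
With the tool pointing down it reaches from about 0.225 to 0.875 m from the base axis. Payload 3.4 kg.
Tool frame: the origin (TCP) lies between the finger pads; the fingertips stand 14 mm ahead of it and the grasp point (between the pads) lies 5 mm behind it; z points along the fingers, y is the direction in which the jaws open and shut (so a half turn about z gives the same grasp; the last joint's range is limited). The gripper opens to 85 mm and grips with 20 to 120 N. Pads are 22 mm wide; open, the fingers measure 114 mm over their backs; the gripper's body (76 mm by 85 mm) begins 54 mm behind the grasp point. The pads swing forward as they close: fully open they stand 13 mm farther back than shut.
Start: joints at [-1.389, 0.276, 1.505, -0, 1.361, -0.121], TCP at [0.171, -0.549, 0.223] pointing down, gripper open.
Joint ranges: [-2.89, 2.89], [-0.75, 2.08], [0.22, 2.7], [-1.18, 4.32], [0.11, 2.71], [-2.7, 2.7]. Speed limits (rad/s): [2.57, 2.57, 3.14, 3.14, 3.14, 3.14].

## Interface

Orientations are given as a unit quaternion [w, x, y, z].
In Python, from rig import manip, get_image, job gives the robot as it stands. The module is installed in compiled form; this text tells all that it offers.
- The arm moves only by the tool step_arm, never from a script. Its argument "moves" is one flat list of numbers, 5 for each row, row after row: the shift along the tool's x, y, z as a fraction of full scale, then the turn about the tool's z as a fraction of full scale, then the gripper's target within -1 to 1 (shut at 1, half-way at 0, fully open at -1). In form: [dx, dy, dz, twist, hand, dx, dy, dz, twist, hand, ...]. A call has 1 to 5 rows; each row is the pose to reach, as a shift and turn from the pose commanded when the call began, along the tool's axes at that moment, turning the shorter way round; what a row does not reach only later rows make up. Full scale, the value 1, is 500 mm for a shift and pi rad for a turn. A row lasts 1/10 s, in which the tool goes at most 50 mm and 8.59 degrees, less where a joint would pass 70% of its speed; a pose out of reach is approached as far as the arm can. A call with a number of a shift or a turn outside -1 to 1 is refused whole. A call with a gripper value outside its range is refused whole. The fingers move at their own pace and stop on an object; "force" is the grip in N (left out, the last holds). Time passes only in rows, so rows that repeat a pose let the fingers close. It gives the time, the measured TCP pose, the force and the opening at its end, in the units of the state.
- manip.get_state(): the state, without advancing time (a new reading comes with each control period).
- get_image(name): name is "scene" or "top"; returns a dict with "frame" (384x512x3 uint8, blue, green, red), "fx", "fy", "cx", "cy" (pixels), "k1" (the pictures are not rectified: a ray, as slopes to the right and down, at radius r is drawn at 1 + k1 r^2 times it, then the intrinsics apply), "rvec" (rotation vector, rad) and "tvec" (3), from world to camera coordinates, as OpenCV has them. Camera axes: x right, y down, z forward; pixel columns grow to the right and rows downward; lengths in m; the calibration is good to about 2 mm. A picture is of the moment at which its call begins. There is no depth.
- job.sign_off(): hands the job in, once; it reports no verdict.
The state is a dict: "clock": time; "qpos": joint angles; "qd": joint speeds; "effort": joint torques, N m; "position": TCP position; "ee_rot": TCP orientation; "contact_force": force on the tool from outside, world axes, zero at the start; "moment": the same for the moment, N m; "width": finger opening in m.
Only numpy, scipy, OpenCV 4.12 (cv2) and the standard library are available. Lean on these libraries where they do the work, as an engineer would, in place of code of your own. Each camera call takes 0.05 s, during which the arm holds its last target. There are 200 camera calls.

## Task

The larger of the two black rotor discs has been rinsed and must drain face down. Lay it, holes up as it is now, in the round nest on the open hinged leaf of the flip nest, then swing the leaf over by its bar handle until it lies fully closed, so that the disc ends upside down in the fixed nest, and let go. Leave the smaller disc and the clear dish where they are.

Things in the scene. Friction and masses are not known exactly. Their poses are not given: they have to be found in the camera images.
- flip_nest: Flip nest, a fixture that does not move: grey base plate 110 (x) x 190 (y) mm with a fixed aluminium tongue carrying a round nest on its +y side and a hinge across the middle. Origin: centre of the underside, on the worktop. The hinge axis runs along its x axis, 40 mm above the origin. The hinged leaf lies open on the -y side and swings up and over to +y.
- leaf (a joint): Angle of the leaf: 0 = open, level on the -y side; 1.57 = upright; 3.14 = closed, level, upside down over the fixed nest. Slight friction and damping only: let go below about 1.5 it falls open, above 1.7 it falls shut. Needs under 3 N at the handle. A disc lying in its nest tips over into the fixed nest by itself when the leaf has passed upright.
- leaf_nest (a point): Centre of the floor of the leaf's nest, 44 mm from the hinge axis; z = 32 mm when open. Two facing quarter-round rims 7 mm high, inner radius 27 mm at the foot, flared, on the hinge and handle sides. The flip nest's +x and -x sides have no rim and the tongue is 44 mm wide, free beside it down to z = 10 mm: fingers holding the disc along that x axis pass outside the tongue.
- fixed_nest (a point): Centre of the floor of the fixed nest, 44 mm from the hinge axis on the +y side, z = 32 mm. A flared rim like the leaf's, but all the way round. Outer radius of the fixed nest 34 mm. The closed leaf covers it.
- leaf_handle (a point): Middle of the leaf's black handle bar: round, 12 mm in diameter, 82 mm long, parallel to the hinge axis and 135 mm from it, level with it (z = 40 mm open or closed, 175 mm upright). An arm at each end leaves 70 mm of free bar; 39 mm gap from bar to leaf. Only worktop lies beneath. The bar can turn within a grasp, so a gripper can point down all through the swing.
- large_disc_mid (a point): Centre (half-way up) of the disc to turn over: black round rotor disc with a ring of small pale holes on its top face, diameter 49 mm, 12 mm thick, lying flat on the worktop, z axis out of its holed top face. Lifted by its rim. About 25 g.
- small_disc_mid (a point): Centre of the smaller black rotor disc, otherwise alike: diameter 40 mm, 12 mm thick. Stays where it lies.
- sample_dish_mid (a point): Centre of a clear open dish, diameter 48 mm, 17 mm high. Stays where it stands.
Mind the look-alikes: they are no part of the job. What is shaped like the part that bears large_disc_mid but brown or purple is not meant.

How it is judged:
On the way:
1. the larger disc lies in the nest of the open leaf, holes up (distance between large_disc_mid and leaf_nest below 0.013 m and value of joint leaf below 0.2 rad and angle between large_disc_mid's own z axis and vertical below 0.2 rad), for 0.2 s.
At the end, for the whole second after the job is handed in: The leaf is closed (within 0.1 rad) and still; the larger disc lies upside down (within 10 degrees) on the floor of the fixed nest, within 12 mm of its centre; the smaller disc and the dish are within 30 mm of where they were (value of joint leaf above 3.04 rad and angle between large_disc_mid's own z axis and vertical above 2.96 rad and horizontal distance between large_disc_mid and fixed_nest below 0.012 m and height (world z) of large_disc_mid between 0.032 and 0.045 m and velocity of joint leaf below 0.05 rad/s and distance of each of small_disc_mid, sample_dish_mid from where it was at the start of the episode below 0.03 m); the robot touches nothing.
It fails at once if the smaller disc or the dish is moved more than 30 mm (distance of any of small_disc_mid, sample_dish_mid from where it was at the start of the episode above 0.03 m).
It also fails if it takes over 64 s, if anything falls off the work surface, if the arm or the gripper's body presses on something with over 40 N, if the wrist force passes 120 N, or if a joint passes its speed limit or range.

## Working session

There is one attempt and no reset: what is moved stays moved. The work goes in short steps, Python scripts to look and compute and a tool call to move; the robot and the scene stay as the last step left them, time stands still between calls to the robot, and variables do not carry over. Pictures are saved under pics/ and viewed, about 8 in all and at most 12, crops included, and the job is handed in when it is done.

Besides the shell and the picture viewer there is one more tool, called as name(argument=value, ...), one argument or row to a line, values as JSON. step_arm: Moves the arm, as the interface text tells. Its arguments: {"type":"object","properties":{"moves":{"type":"array","items":{"type":"number","minimum":-1,"maximum":1}},"force":{"type":"number"}},"required":["moves"]}

```bash
mkdir -p pics; cat > h.py <<'E'
import numpy as np, cv2
from rig import manip, get_image, job
def cam(n):
    d=get_image(n); d['R']=cv2.Rodrigues(np.array(d['rvec'],float))[0]; d['t']=np.array(d['tvec'],float).ravel(); return d
def ray(d,u,v):
    a=np.array([(u-d['cx'])/d['fx'],(v-d['cy'])/d['fy']]); s=a.copy()
    for _ in range(30): s=a/(1+d['k1']*(s@s))
    return -d['R'].T@d['t'], d['R'].T@np.array([s[0],s[1],1])
def onz(d,u,v,z):
    c,r=ray(d,u,v); return c+r*(z-c[2])/r[2]
def proj(d,p):
    q=d['R']@np.array(p)+d['t']; s=q[:2]/q[2]; s=s*(1+d['k1']*(s@s)); return s*[d['fx'],d['fy']]+[d['cx'],d['cy']]
E
python3 - <<'E'
from h import *
for n in('scene','top'):
    d=cam(n); cv2.imwrite(f'pics/{n}0.png',d['frame']); print(n,d['fx'],d['k1'],-d['R'].T@d['t'])
print(manip.get_state())
E
```

```text
scene 352.4090817704424 -0.03480164207063197 [-0.10235134 -0.54210648  0.5172107 ]
top 453.1219919456062 -0.003962429660741682 [ 0.33618244 -0.11324666  1.10773227]
{'clock': 0.1, 'qpos': array([-1.38900504e+00,  2.76534877e-01,  1.50605162e+00,  9.76924072e-06,
        1.36072667e+00, -1.20981583e-01]), 'qd': array([-0.00093076,  0.00019989, -0.00224589, -0.00107907,  0.00051695,
       -0.00016213]), 'effort': array([ 6.71250364e-04, -4.17699909e+01, -2.46404672e+01, -2.50312060e-04,
        5.78254097e-03, -1.75342556e-06]), 'position': array([ 0.17136102, -0.54833108,  0.2222065 ]), 'ee_rot': array([-8.60005042e-04,  9.88562730e-01,  1.50807787e-01, -2.13778161e-05]), 'contact_force': array([ 0.40071936, -0.21961831,  0.24509431]), 'moment': array([ 0.03001356,  0.01779592, -0.01650231]), 'width': 0.08549668132279412}
```

View pics/top0.png

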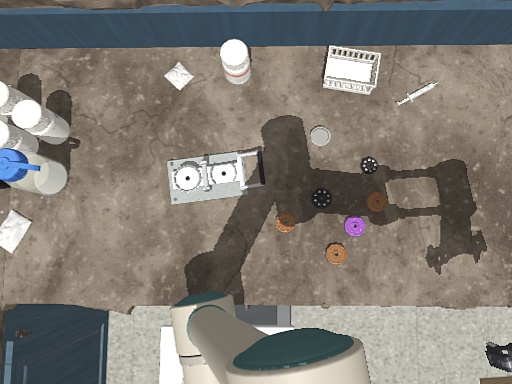

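View pics/scene0.png

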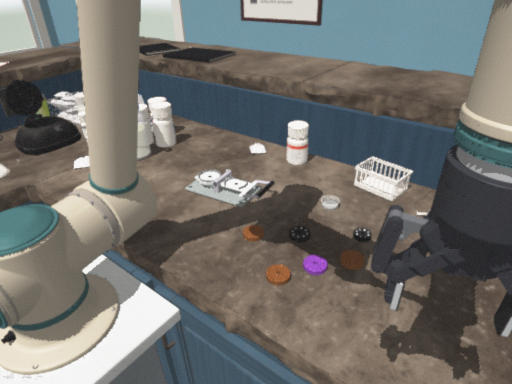

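Top view: candidates for the large disc are black at (321,198) and black at (369,165). The browns at (285,222), (376,202) and (336,253) and the purple at (355,226) are ruled out by colour. The dish is at (320,135). The flip nest has its fixed nest near (187,178), leaf nest near (223,173) and handle bar near (262,168). I'll measure these and check them in a crop.

```bash
python3 - <<'E'
from h import *
d=cam('top'); f=d['frame']; s=cam('scene')
for (u,v) in((321,198),(369,165)):
    x0,y0=u-18,v-18; g=f[y0:y0+36,x0:x0+36]
    G=cv2.resize(g,None,fx=8,fy=8,interpolation=cv2.INTER_CUBIC)
    hsv=G.max(2); m=((hsv<45)*255).astype(np.uint8)
    m=cv2.morphologyEx(m,cv2.MORPH_CLOSE,np.ones((25,25)));m=cv2.morphologyEx(m,cv2.MORPH_OPEN,np.ones((41,41)))
    for c in cv2.findContours(m,0,2)[0]:
        if cv2.contourArea(c)<2000: continue
        e=cv2.fitEllipse(c); cu=(e[0][0]+.5)/8-.5+x0; cv_=(e[0][1]+.5)/8-.5+y0
        p=onz(d,cu,cv_,.010); q=onz(d,cu+1,cv_,.010)
        print('black',cu,cv_,'diam mm',np.array(e[1])/8*np.linalg.norm(p-q)*1000,p, 'scene px',proj(s,p))
# nest: bright/grey crops
def crop(x0,y0,w,h,k): return cv2.resize(f[y0:y0+h,x0:x0+w],None,fx=k,fy=k,interpolation=cv2.INTER_CUBIC)
a=crop(160,140,110,70,7); b=crop(300,145,110,75,7)[:,:]
cv2.imwrite('pics/crop1.png',np.vstack([cv2.resize(a,(550,350)),cv2.resize(b,(550,250*3//2))])[:600*2][:725])
im=np.hstack([cv2.resize(a,(550,350)),crop(305,150,50,70,5)]); cv2.imwrite('pics/crop1.png',np.vstack([im,cv2.resize(crop(300,145,160,48,5),(800,240))]))
E
```

```text
black 321.08847999572754 197.91201210021973 diam mm [49.02917921 49.5535496 ] [ 0.45552858 -0.22648251  0.01      ] scene px [299.05411626 232.13266399]
```

View pics/crop1.png

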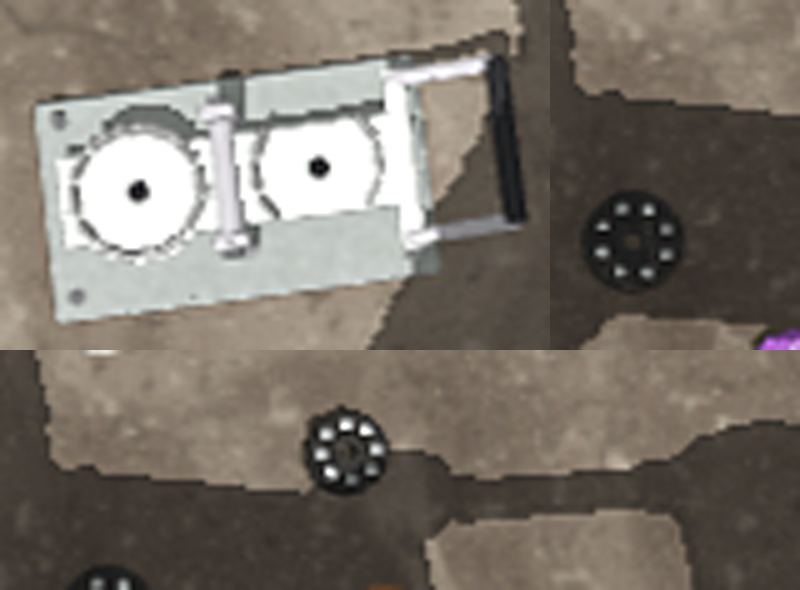

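The crop confirms it: the black disc at (321,198) measures 49 mm, and the other black one at (369,165) is clearly smaller. Now I'll measure the fixture.

```bash
cat > fx.py <<'E'
from h import *
def blob(f,x0,y0,x1,y1,thr,k=8,most='near'):
    g=cv2.resize(f[y0:y1,x0:x1],None,fx=k,fy=k,interpolation=cv2.INTER_CUBIC).max(2)
    m=(g<thr).astype(np.uint8)
    n,l,st,c=cv2.connectedComponentsWithStats(m); i=1+np.argmax(st[1:,4])
    return (c[i]+.5)/k-.5+[x0,y0], st[i]/k
E
python3 - <<'E'
from fx import *
d=cam('top'); f=d['frame']
P=[]
for box,thr,z in(((184,174,192,182),110,.032),((220,169,228,177),110,.032),((254,148,267,188),45,.043)):
    c,st=blob(f,*box,thr); p=onz(d,*c,z); print(c,st,p); P.append(p)
F,L,H=P
print('F-L',np.linalg.norm((F-L)[:2]),'F-H',np.linalg.norm((F-H)[:2]),'L-H',np.linalg.norm((L-H)[:2]))
ey=(F-H)[:2];ey/=np.linalg.norm(ey); ex=np.array([ey[1],-ey[0]]); print('ey',ey,'ex',ex,'yaw',np.degrees(np.arctan2(ex[1],ex[0])), 'ey FL',(F-L)[:2]/np.linalg.norm((F-L)[:2]))
hinge=(F+L)[:2]/2; print('hinge',hinge,'leaf offs x', (H[:2]-hinge)@ex,(H[:2]-hinge)@ey)
E
```

```text
[187.25091642 177.7960044 ] [ 1.875  2.25   3.75   3.875 85.25 ] [0.50230622 0.09702029 0.032     ]
[223.32586705 173.03034682] [ 2.     2.625  3.875  3.75  86.5  ] [0.51372517 0.0098976  0.032     ]
[261.32938327 171.6054158 ] [  4.375   8.      7.     28.375 783.875] [ 0.51511428 -0.08206906  0.043     ]
F-L 0.08786782871451206 F-H 0.1795467618349238 L-H 0.09197714590260081
ey [-0.0713355   0.99745238] ex [0.99745238 0.0713355 ] yaw 4.090697746014342 ey FL [-0.12995597  0.99151977]
hinge [0.5080157  0.05345894] leaf offs x -0.0025874585604585775 -0.13568910698484526
```

The F–L distance is 87.9 mm (88 expected), so the fixture is good at a yaw of about 7.3°. The bar mask lost its sunlit end. Taken from its ends, the bar lies near (260.7,167.5), which agrees with the hinge-based prediction. Next I'll write a planner helper.

```bash
cat >> h.py <<'E'
from scipy.spatial.transform import Rotation as Ro
def plan(x,y,z,yaw):  # yaw of tool y (deg), half-turn free
    s=manip.get_state(); w,a,b,c=s['ee_rot']; R=Ro.from_quat([a,b,c,w]).as_matrix()
    dl=R.T@(np.array([x,y,z])-s['position'])/.5
    cur=np.degrees(np.arctan2(R[1,1],R[0,1])); t=-((yaw-cur+90)%180-90)/180
    print('t',round(s['clock'],2),'pos',s['position'].round(4),'yaw',cur.round(2),'w',round(s['width'],4),'F',s['contact_force'].round(1),'q6',s['qpos'][5].round(2),'| move',dl.round(4),round(t,4))
E
python3 - <<'E'
from h import *
d=cam('top'); print(onz(d,260.7,167.5,.043))
plan(.4555,-.2265,.12,7.3)
E
```

```text
[ 0.52503654 -0.08054692  0.043     ]
t 0.3 pos [ 0.1714 -0.5487  0.2227] yaw -72.65 w 0.0854 F [-0.   0.3 -0.1] q6 -0.12 | move [ 0.7345 -0.4455  0.2057] -0.4442
```

step_arm(
  moves=[0.734, -0.445, 0.1, -0.444, -1, 0.734, -0.445, 0.1, -0.444, -1, 0.734, -0.445, 0.1, -0.444, -1, 0.734, -0.445, 0.1, -0.444, -1, 0.734, -0.445, 0.1, -0.444, -1],
  force=30,
)

```text
clock: 0.8
position: [0.3367, -0.3612, 0.194]
ee_rot: [0.0, 0.863, 0.505, 0.0]
contact_force: [1.3, -0.4, -0.1]
width: 0.0852
```

```bash
python3 -c "
from h import *
plan(.4555,-.2265,.12,7.3)"
```

```text
t 0.8 pos [ 0.3367 -0.3612  0.194 ] yaw -29.37 w 0.0852 F [ 1.3 -0.4 -0.1] q6 -0.45 | move [0.3512 0.0749 0.148 ] -0.2037
```

step_arm(
  moves=[0.351, 0.075, 0.148, -0.204, -1, 0.351, 0.075, 0.148, -0.204, -1, 0.351, 0.075, 0.148, -0.204, -1, 0.351, 0.075, 0.148, -0.204, -1, 0.351, 0.075, 0.148, -0.204, -1],
)

```text
clock: 1.3
position: [0.4565, -0.224, 0.1178]
ee_rot: [-0.002, 0.659, 0.752, 0.001]
contact_force: [-0.7, -0.2, 0.1]
width: 0.0854
```

```bash
python3 -c "
from h import *
plan(.4555,-.2265,.12,7.3)
plan(.4555,-.2265,.014,7.3)"
```

```text
t 1.3 pos [ 0.4565 -0.224   0.1178] yaw 7.53 w 0.0854 F [-0.7 -0.2  0.1] q6 -0.73 | move [-0.0046 -0.0027 -0.0044] 0.0013
t 1.3 pos [ 0.4565 -0.224   0.1178] yaw 7.53 w 0.0854 F [-0.7 -0.2  0.1] q6 -0.73 | move [-0.0056 -0.0024  0.2076] 0.0013
```

step_arm(
  moves=[-0.005, -0.003, 0.06, 0, -0.55, -0.005, -0.003, 0.12, 0, -0.55, -0.005, -0.003, 0.16, 0, -0.55, -0.005, -0.003, 0.18, 0, -0.55, -0.005, -0.003, 0.18, 0, -0.55],
)

```text
clock: 1.8
position: [0.4533, -0.231, 0.029]
ee_rot: [-0.001, 0.662, 0.749, -0.0]
contact_force: [0.4, 0.1, 0.3]
width: 0.0662
```

```bash
python3 -c "
from h import *
plan(.4555,-.2265,.014,7.3)
d=cam('scene'); cv2.imwrite('pics/s1.png',cv2.resize(d['frame'][170:300,220:380],None,fx=4,fy=4,interpolation=2))"
```

```text
t 1.8 pos [ 0.4533 -0.231   0.029 ] yaw 7.03 w 0.0662 F [0.4 0.1 0.3] q6 -0.73 | move [0.0083 0.0055 0.03  ] -0.0015
```

View pics/s1.png

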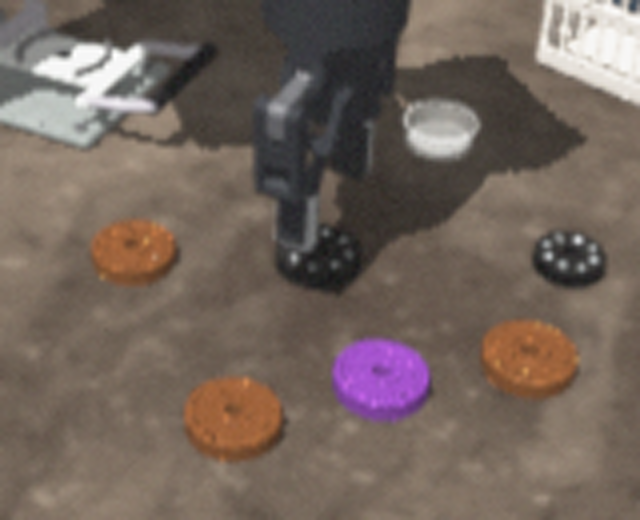

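The near finger stands in front of the disc, and the pose is about 4 mm short in y. I'll correct that and lower the arm.

step_arm(
  moves=[0.008, 0.005, 0, 0, -0.55, 0.008, 0.005, 0.01, 0, -0.55, 0.008, 0.005, 0.02, 0, -0.55, 0.008, 0.005, 0.028, 0, -0.55, 0.008, 0.005, 0.028, 0, -0.55],
)

```text
clock: 2.35
position: [0.4556, -0.2269, 0.0155]
ee_rot: [-0.001, 0.662, 0.749, -0.0]
contact_force: [-1.0, -0.4, -0.5]
width: 0.066
```

```bash
python3 -c "
from h import *
plan(.4555,-.2265,.014,7.3)"
```

```text
t 2.35 pos [ 0.4556 -0.2269  0.0155] yaw 7.04 w 0.066 F [-1.  -0.4 -0.5] q6 -0.72 | move [ 0.0008 -0.0001  0.003 ] -0.0014
```

step_arm(
  moves=[0, 0, 0.002, 0, 0.6, 0, 0, 0.002, 0, 0.6, 0, 0, 0.002, 0, 0.6, 0, 0, 0.002, 0, 0.6, 0, 0, 0.002, 0, 0.6],
  force=30,
)

```text
clock: 2.85
position: [0.4561, -0.2272, 0.0152]
ee_rot: [0.0, 0.662, 0.749, -0.0]
contact_force: [-0.6, -1.2, 1.1]
width: 0.0169
```

step_arm(
  moves=[0, 0, 0, 0, 0.6, 0, 0, -0.02, 0, 0.6, 0, 0, -0.06, 0, 0.6, 0, 0, -0.12, 0, 0.6, 0, 0, -0.18, 0, 0.6],
)

```text
clock: 3.35
position: [0.4558, -0.227, 0.1065]
ee_rot: [-0.0, 0.662, 0.749, -0.0]
contact_force: [0.6, -0.1, -0.0]
width: 0.017
```

```bash
python3 -c "
from h import *
plan(.5137,.0099,.105,7.3)
d=cam('scene'); cv2.imwrite('pics/s2.png',cv2.resize(d['frame'][120:270,200:400],None,fx=4,fy=4,interpolation=2))"
```

```text
t 3.35 pos [ 0.4558 -0.227   0.1065] yaw 7.04 w 0.017 F [ 0.6 -0.1 -0. ] q6 -0.72 | move [0.456 0.173 0.003] -0.0014
```

View pics/s2.png

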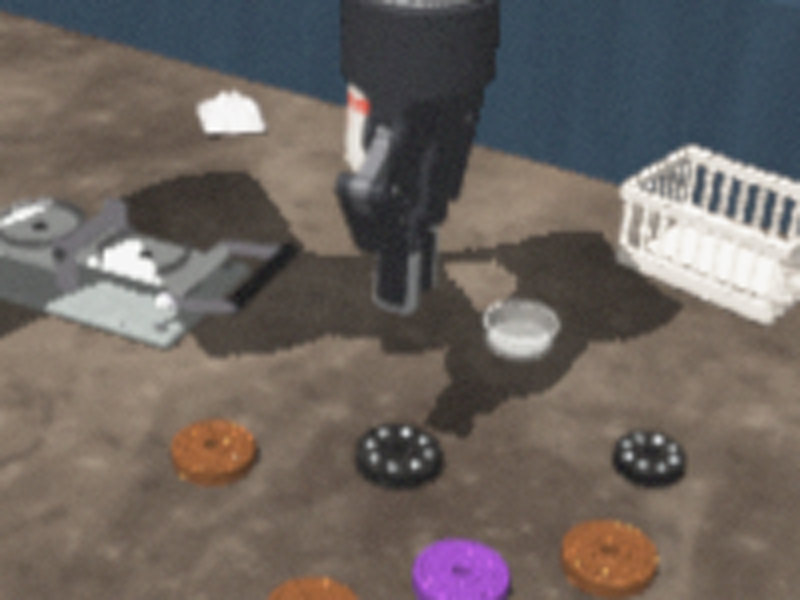

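The gripper came up empty: width 17 mm, and the disc is still on the table at (400,455) in the crop. The tips sit further back when open, so they slipped over the top. I'll re-measure the disc and go lower.

```bash
cat > disc.py <<'E'
from h import *
d=cam('scene'); f=d['frame']; x0,y0,k=275,210,8
g=cv2.resize(f[y0:y0+45,x0:x0+50],None,fx=k,fy=k,interpolation=2); m=((g.max(2)<50)*255).astype(np.uint8)
m=cv2.morphologyEx(m,3,np.ones((33,33))); m=cv2.morphologyEx(m,2,np.ones((31,31)))
for c in cv2.findContours(m,0,2)[0]:
    if cv2.contourArea(c)<2000: continue
    x,y,w,h=cv2.boundingRect(c); M=cv2.moments(c); cu,cv_=(M['m10']/M['m00']+.5)/k-.5+x0,(M['m01']/M['m00']+.5)/k-.5+y0
    print(cu,cv_,w/k,h/k,onz(d,cu,cv_,.006))
plan(.4555,-.2265,.016,7.3)
E
python3 disc.py; python3 - <<'E'
from h import *
d=cam('top');cv2.imwrite('pics/t2.png',cv2.resize(d['frame'][120:240,250:400],None,fx=4,fy=4,interpolation=2))
E
```

```text
t 3.45 pos [ 0.4589 -0.229   0.1097] yaw 7.05 w 0.0174 F [ 0.8 -0.4  0.4] q6 -0.72 | move [ 0.007  -0.0074  0.1873] -0.0014
```

View pics/t2.png

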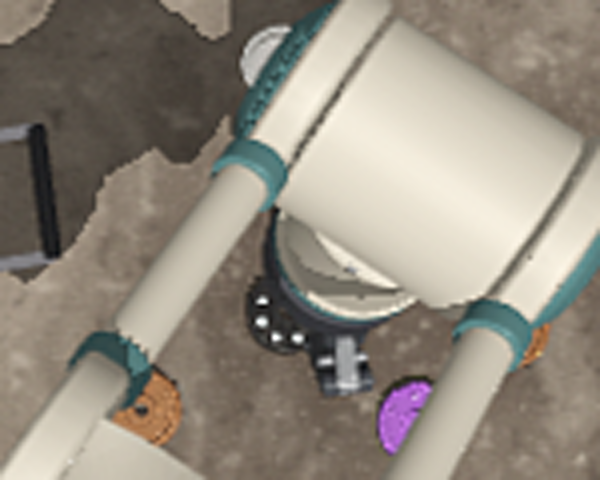

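```bash
python3 - <<'E'
from h import *
d=cam('scene')
ex=np.array([.9919,.127]);
T=np.array([.4533,-.231])
for z in(.008,.015,.022,.03):
  for s in(-1,1):
    print('s1 z',z,s,((proj(d,[*(T+s*.033*ex),z])-[220,170])*4).round())
T=np.array([.4558,-.227])
for z in(.08,.093,.1):
  for s in(-1,1): print('s2 z',z,s,((proj(d,[*(T+s*.0085*ex),z])-[200,120])*4).round())
print('disc s2',(proj(d,[.4555,-.2265,.012])-[200,120])*4,'s1',(proj(d,[.4555,-.2265,.012])-[220,170])*4)
plan(0,0,0,7.3)
E
```

```text
s1 z 0.008 -1 [296. 289.]
s1 z 0.008 1 [344. 225.]
s1 z 0.015 -1 [297. 279.]
s1 z 0.015 1 [344. 215.]
s1 z 0.022 -1 [297. 270.]
s1 z 0.022 1 [345. 206.]
s1 z 0.03 -1 [298. 258.]
s1 z 0.03 1 [346. 195.]
s2 z 0.08 -1 [396. 356.]
s2 z 0.08 1 [409. 340.]
s2 z 0.093 -1 [397. 336.]
s2 z 0.093 1 [410. 320.]
s2 z 0.1 -1 [398. 325.]
s2 z 0.1 1 [411. 309.]
disc s2 [396.3671283  445.81471002] s1 [316.3671283  245.81471002]
t 3.55 pos [ 0.4564 -0.2274  0.1061] yaw 7.05 w 0.0172 F [-0.4 -0.3 -1.1] q6 -0.72 | move [ 0.5636 -0.8505  0.21  ] -0.0014
```

The tips appear about 18 mm higher, or further away, than the reported TCP implies. I'll separate the two with the top view.

```bash
python3 - <<'E'
from h import *
d=cam('top'); s=cam('scene'); T=np.array([.4564,-.2274]); ex=np.array([.9919,.127])
for z in(.1,.13,.16,.2):
  print('top',z,[((proj(d,[*(T+o*ex),z])-[250,120])*4).round() for o in(-.0085,-.0225,-.04)])
cv2.imwrite('pics/g.png',np.hstack([cv2.resize(d['frame'][190:230,315:355],(400,400),interpolation=2),cv2.resize(s['frame'][150:210,280:320],(400,600),interpolation=2)[:400]]) if 0 else np.hstack([cv2.resize(d['frame'][180:230,310:360],(400,400),interpolation=2),cv2.resize(s['frame'][155:205,275:325],(400,400),interpolation=2)]))
E
```

```text
top 0.1 [array([305., 308.]), array([308., 332.]), array([313., 364.])]
top 0.13 [array([311., 302.]), array([315., 327.]), array([319., 359.])]
top 0.16 [array([318., 295.]), array([321., 321.]), array([326., 354.])]
top 0.2 [array([327., 286.]), array([331., 313.]), array([336., 348.])]
```

View pics/g.png

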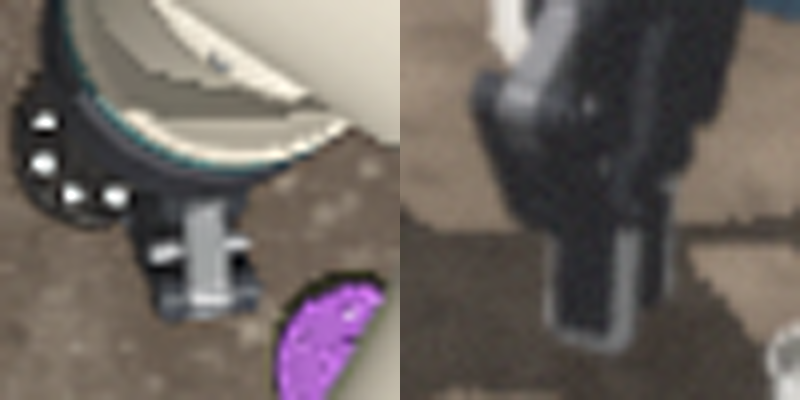

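The lateral position agrees, but the tips really hang about 15–18 mm higher than the text implies. I'll descend by feel in small steps.

step_arm(
  moves=[0, 0, 0, 0, -0.35, 0, 0, 0, 0, -0.35, 0, 0, 0.06, 0, -0.35, 0, 0, 0.12, 0, -0.35, 0, 0, 0.18, 0, -0.35],
)

```text
clock: 4.15
position: [0.456, -0.2271, 0.0138]
ee_rot: [0.0, 0.662, 0.749, -0.0]
contact_force: [0.1, -0.1, -0.7]
width: 0.0577
```

step_arm(
  moves=[0, 0, 0, 0, -0.35, 0, 0, 0.004, 0, -0.35, 0, 0, 0.008, 0, -0.35, 0, 0, 0.012, 0, -0.35, 0, 0, 0.012, 0, -0.35],
)

```text
clock: 4.65
position: [0.4565, -0.2275, 0.0099]
ee_rot: [0.001, 0.662, 0.749, 0.0]
contact_force: [0.2, -0.7, -0.4]
width: 0.0574
```

```bash
python3 - <<'E'
from h import *
plan(.4555,-.2265,.0,7.3)
d=cam('scene'); cv2.imwrite('pics/s3.png',cv2.resize(d['frame'][195:255,260:340],None,fx=8,fy=8,interpolation=2))
E
```

```text
t 4.65 pos [ 0.4565 -0.2275  0.0099] yaw 7.04 w 0.0574 F [ 0.2 -0.7 -0.4] q6 -0.72 | move [ 0.0023 -0.0019  0.0197] -0.0014
```

View pics/s3.png

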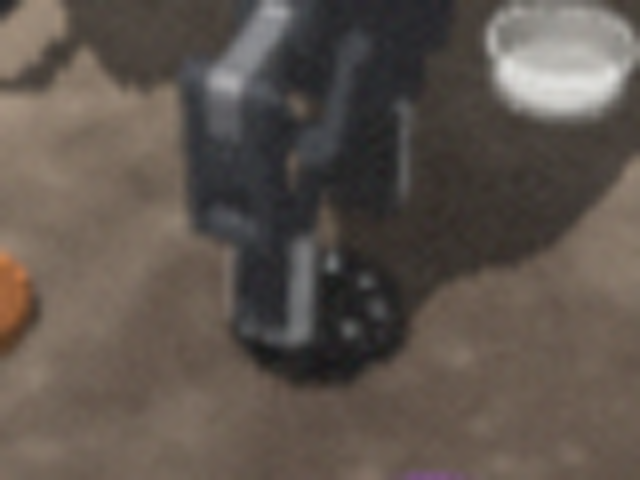

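```bash
python3 - <<'E'
from h import *
d=cam('scene');T=np.array([.456,-.2272]); ex=np.array([.9919,.127])
print('disc c',(proj(d,[.4555,-.2265,.012])-[260,195])*8)
for z in(0,.008,.016,.024): print(z,[((proj(d,[*(T-o*ex+e*np.array([-.127,.9919])),z])-[260,195])*8).round() for o in(.029,.043) for e in (-.011,.011)])
for a in range(0,360,45): print(a,((proj(d,[.4555+.0245*np.cos(a*np.pi/180),-.2265+.0245*np.sin(a*np.pi/180),.0])-[260,195])*8).round())
E
```

```text
disc c [312.7342566  291.62942004]
0 [array([307., 394.]), array([236., 370.]), array([286., 424.]), array([214., 399.])]
0.008 [array([309., 372.]), array([237., 348.]), array([288., 401.]), array([215., 377.])]
0.016 [array([310., 350.]), array([238., 326.]), array([289., 379.]), array([216., 354.])]
0.024 [array([311., 327.]), array([238., 303.]), array([290., 356.]), array([216., 331.])]
0 [355. 281.]
45 [291. 273.]
90 [239. 293.]
135 [228. 333.]
180 [265. 369.]
225 [331. 379.]
270 [385. 356.]
315 [394. 316.]
```

Tips still sit at about z=16 mm with TCP at 10 mm, so I'll keep descending gently.

step_arm(
  moves=[0, 0, 0.006, 0, -0.35, 0, 0, 0.012, 0, -0.35, 0, 0, 0.016, 0, -0.35, 0, 0, 0.016, 0, -0.35],
)

```text
clock: 5.15
position: [0.4557, -0.227, 0.0006]
ee_rot: [-0.0, 0.662, 0.749, -0.0]
contact_force: [0.4, -0.0, 0.3]
width: 0.0574
```

step_arm(
  moves=[0, 0, 0.005, 0, -0.35, 0, 0, 0.01, 0, -0.35, 0, 0, 0.01, 0, -0.35],
)

```text
clock: 5.45
position: [0.4558, -0.227, -0.0043]
ee_rot: [-0.0, 0.662, 0.749, -0.0]
contact_force: [0.6, 0.1, 0.6]
width: 0.0579
```

step_arm(
  moves=[0, 0, 0.003, 0, -0.35, 0, 0, 0.003, 0, 0.3, 0, 0, 0.003, 0, 0.3, 0, 0, 0.003, 0, 0.3, 0, 0, 0.003, 0, 0.3],
  force=30,
)

```text
clock: 5.95
position: [0.4562, -0.2272, -0.0052]
ee_rot: [0.0, 0.662, 0.749, 0.0]
contact_force: [0.7, 0.5, 2.1]
width: 0.0458
```

step_arm(
  moves=[0, 0, 0, 0, 0.3, 0, 0, 0, 0, 0.3],
)

```text
clock: 6.15
position: [0.4562, -0.2272, -0.0053]
ee_rot: [0.0, 0.662, 0.749, 0.0]
contact_force: [-0.9, 0.9, 3.2]
width: 0.0459
```

step_arm(
  moves=[0, 0, -0.01, 0, 0.3, 0, 0, -0.04, 0, 0.3, 0, 0, -0.1, 0, 0.3, 0, 0, -0.18, 0, 0.3, 0, 0, -0.22, 0, 0.3],
)

```text
clock: 6.65
position: [0.4571, -0.2281, 0.1075]
ee_rot: [0.002, 0.662, 0.749, 0.0]
contact_force: [0.3, 0.3, 0.2]
width: 0.0461
```

```bash
python3 - <<'E'
from h import *
plan(.5137,.0099,.105,7.3)
d=cam('scene'); cv2.imwrite('pics/s4.png',cv2.resize(d['frame'][150:250,240:360],None,fx=5,fy=5,interpolation=2))
print((proj(d,[.4555,-.2265,.115])-[240,150])*5)
E
```

```text
t 6.65 pos [ 0.4571 -0.2281  0.1075] yaw 7.05 w 0.0461 F [0.3 0.3 0.2] q6 -0.72 | move [0.4585 0.1707 0.004 ] -0.0014
[305.7891471  216.77594146]
```

View pics/s4.png

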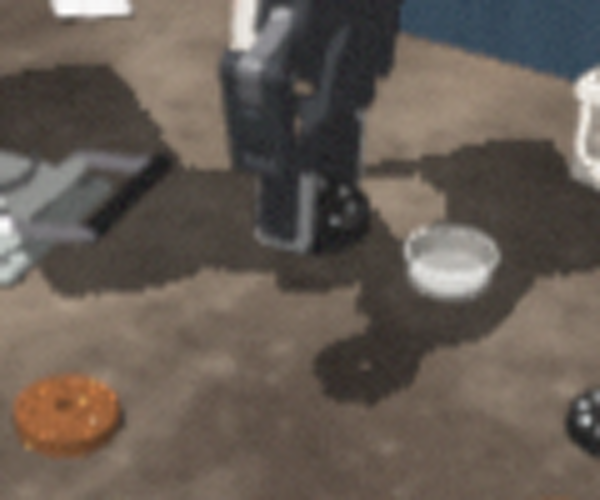

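The disc is held level in the jaws. Width and height readings have offsets, but the grasp-relative numbers cancel them: the floor is at TCP −0.0053, so the nest floor should be at about +0.027. I'll move over the leaf nest.

step_arm(
  moves=[0.05, 0.02, 0, 0, 0.3, 0.12, 0.045, 0, 0, 0.3, 0.19, 0.07, 0, 0, 0.3, 0.25, 0.095, 0, 0, 0.3, 0.31, 0.12, 0, 0, 0.3],
)

```text
clock: 7.2
position: [0.4962, -0.0647, 0.1041]
ee_rot: [-0.0, 0.662, 0.749, -0.0]
contact_force: [0.6, 0.1, -1.1]
width: 0.046
```

```bash
python3 -c "
from h import *
plan(.5142,.0092,.07,7.3)"
```

```text
t 7.2 pos [ 0.4962 -0.0647  0.1041] yaw 7.04 w 0.046 F [ 0.6  0.1 -1.1] q6 -0.39 | move [0.1422 0.0539 0.0681] -0.0014
```

step_arm(
  moves=[0.06, 0.02, 0, 0, 0.3, 0.12, 0.045, 0, 0, 0.3, 0.142, 0.054, 0.02, 0, 0.3, 0.142, 0.054, 0.06, 0, 0.3, 0.142, 0.054, 0.068, 0, 0.3],
)

```text
clock: 7.7
position: [0.5124, 0.0079, 0.068]
ee_rot: [-0.002, 0.662, 0.75, -0.002]
contact_force: [-1.2, 0.0, -2.0]
width: 0.0462
```

step_arm(
  moves=[0, 0, 0, 0, 0.3, 0, 0, 0, 0, 0.3],
)

```text
clock: 7.9
position: [0.5148, 0.0071, 0.0706]
ee_rot: [0.0, 0.663, 0.749, -0.0]
contact_force: [-0.7, 0.0, -0.8]
width: 0.0457
```

```bash
python3 - <<'E'
from h import *
plan(.5142,.0092,.028,7.3)
plan(.5142,.0092,.028,7.3)
d=cam('scene'); cv2.imwrite('pics/s5.png',cv2.resize(d['frame'][150:220,170:290],None,fx=6,fy=6,interpolation=2))
print((proj(d,[.5137,.0099,.08])-[170,150])*6)
E
```

```text
t 7.9 pos [0.5148 0.0071 0.0706] yaw 6.99 w 0.0457 F [-0.7  0.  -0.8] q6 -0.24 | move [ 0.0044 -0.0006  0.0852] -0.0017
t 7.9 pos [0.5148 0.0071 0.0706] yaw 6.99 w 0.0457 F [-0.7  0.  -0.8] q6 -0.24 | move [ 0.0044 -0.0006  0.0852] -0.0017
[389.68535839 104.55159839]
```

View pics/s5.png

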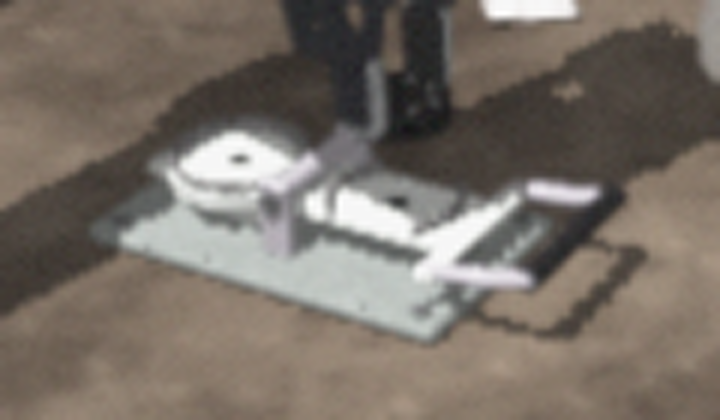

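```bash
python3 - <<'E'
from h import *
d=cam('scene'); f=d['frame']
P=lambda x,y,z:((proj(d,[x,y,z])-[170,150])*6).round()
C=np.array([.5143,.0078]);ex=np.array([.9919,.127])
a=np.radians(np.arange(0,360,5))
for z in(.075,.087):
  q=np.array([P(*(C+.0245*np.array([np.cos(t),np.sin(t)])),z) for t in a]); print(z,'disc x',q[:,0].min(),q[:,0].max(),'y',q[:,1].min(),q[:,1].max())
print('hole',P(.5137,.0099,.032),'pads',P(*(C-.0245*ex),.08),P(*(C+.0245*ex),.08))
row=f[150:185,170:290].max(2)
for v in(14,16,18,20,22): print(v,row[v,52:82])
E
```

```text
0.075 disc x 339.0 450.0 y 90.0 142.0
0.087 disc x 337.0 449.0 y 66.0 118.0
hole [395. 198.] pads [363. 129.] [424.  83.]
14 [ 71  70  67  53  49  48  50  48  52  79 111 102  64  36  33  34  39  35
  43  64  67  45  58  93 108 110 114 111 109 112]
16 [ 66  67  66  58  47  48  43  46  47  79 107 110  71  36  37  42  35  36
  44  67  62  40  39  74 105 114 113 103  78  68]
18 [ 61  63  60  57  48  46  46  45  50  68 106 110  74  42  39  36  64  65
  47  34  37  35  38  51  88  75  69  68  63  62]
20 [ 61  64  68  68  74  76  71  61  53  77 112 114  78  49  35  38  34  30
  31  29  33  34  39  54  62  61  62  63  62  64]
22 [ 59  63  75  90 112 115 111 105 109 103 104  81  50  40  33  41  33  34
  37  42  54  61  67  67  71  69  70  68  66  68]
```

The disc's right edge is at x≈453 (450 predicted) and the nest hole at (399,201) (395,198 predicted), so they share the same bias and are aligned to about 1 mm. I'll lower it.

step_arm(
  moves=[0.004, 0, 0.02, 0, 0.3, 0.004, 0, 0.05, 0, 0.3, 0.004, 0, 0.07, 0, 0.3, 0.004, 0, 0.08, 0, 0.3, 0.004, 0, 0.08, 0, 0.3],
)

```text
clock: 8.5
position: [0.5138, 0.0098, 0.0297]
ee_rot: [-0.001, 0.662, 0.749, -0.001]
contact_force: [-0.5, 0.9, -0.9]
width: 0.0458
```

```bash
python3 - <<'E'
from h import *
plan(.5142,.0092,.027,7.3)
E
```

```text
t 8.5 pos [0.5138 0.0098 0.0297] yaw 7.03 w 0.0458 F [-0.5  0.9 -0.9] q6 -0.24 | move [-0.0013  0.0006  0.0055] -0.0015
```

step_arm(
  moves=[0, 0, 0.004, 0, 0.3, 0, 0, 0.004, 0, -0.3, 0, 0, 0.004, 0, -0.7, 0, 0, 0.004, 0, -0.7, 0, 0, 0.004, 0, -0.7],
)

```text
clock: 9.0
position: [0.5146, 0.0098, 0.0288]
ee_rot: [0.0, 0.662, 0.749, 0.0]
contact_force: [0.1, -0.3, 0.2]
width: 0.0725
```

step_arm(
  moves=[0, 0, 0, 0, -0.7, 0, 0, -0.03, 0, -0.7, 0, 0, -0.1, 0, -0.7, 0, 0, -0.2, 0, -0.7, 0, 0, -0.28, 0, -0.7],
)

```text
clock: 9.5
position: [0.5147, 0.0098, 0.1708]
ee_rot: [0.001, 0.662, 0.749, 0.0]
contact_force: [0.8, -0.6, -0.2]
width: 0.0725
```

```bash
python3 - <<'E'
from h import *
d=cam('scene'); f=d['frame']; x0,y0,k=215,160,8
a=cv2.resize(f[150:220,180:290],None,fx=4,fy=4,interpolation=2)
t=cam('top'); b=cv2.resize(t['frame'][135:205,160:270],None,fx=4,fy=4,interpolation=2)
cv2.imwrite('pics/s6.png',np.vstack([a,b]))
C=(proj(d,[.5137,.0099,.044])-[180,150])*4
print('expected top centre scene',C,'top',(proj(t,[.5137,.0099,.044])-[160,135])*4)
plan(.5256,-.0804,.12,97.3)
E
```

```text
expected top centre scene [222.66993295 116.90661982] top [251.04226842 148.88830442]
t 9.6 pos [0.5186 0.0094 0.1746] yaw 7.05 w 0.0724 F [0.5 0.3 0.7] q6 -0.24 | move [-0.1795 -0.0095  0.1097] 0.4986
```

View pics/s6.png

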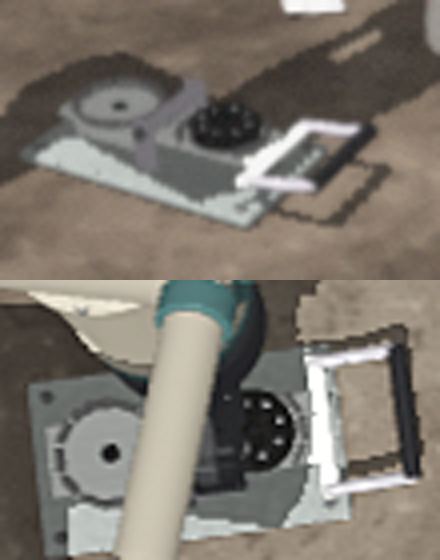

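The disc sits in the leaf nest. In the scene half of the image it is near (226,124), and its right edge in the top half is 295 against about 294 expected, so it is seated and level. Next is the handle: a turn of 90° and a move above the bar.

step_arm(
  moves=[-0.18, -0.01, 0, 0.5, 0, -0.18, -0.01, 0, 0.5, 0, -0.18, -0.01, 0, 0.5, 0, -0.18, -0.01, 0, 0.5, 0, -0.18, -0.01, 0, 0.5, 0],
)

```text
clock: 10.1
position: [0.5198, -0.0805, 0.1675]
ee_rot: [-0.001, 0.892, 0.451, -0.001]
contact_force: [-0.1, -0.7, -0.9]
width: 0.0427
```

```bash
python3 - <<'E'
from h import *
plan(.5256,-.0810,.12,97.3)
E
```

```text
t 10.1 pos [ 0.5198 -0.0805  0.1675] yaw -36.35 w 0.0427 F [-0.1 -0.7 -0.9] q6 0.35 | move [0.0061 0.01   0.095 ] 0.2575
```

step_arm(
  moves=[0.006, 0.01, 0, 0.2575, 0, 0.006, 0.01, 0, 0.2575, 0, 0.006, 0.01, 0.03, 0.2575, 0, 0.006, 0.01, 0.06, 0.2575, 0, 0.006, 0.01, 0.095, 0.2575, 0],
)

```text
clock: 10.6
position: [0.526, -0.0806, 0.12]
ee_rot: [-0.0, 0.996, 0.094, -0.0]
contact_force: [0.3, -0.5, 0.4]
width: 0.0425
```

step_arm(
  moves=[0, 0, 0, 0.02, 0, 0, 0, 0, 0.02, 0],
)

```text
clock: 10.8
position: [0.5253, -0.0804, 0.1196]
ee_rot: [-0.0, 0.998, 0.066, -0.001]
contact_force: [-0.2, 0.2, -0.7]
width: 0.0423
```

```bash
python3 - <<'E'
from h import *
plan(.5256,-.0810,.022,97.3)
E
```

```text
t 10.8 pos [ 0.5253 -0.0804  0.1196] yaw -82.49 w 0.0423 F [-0.2  0.2 -0.7] q6 1.16 | move [0.0009 0.0015 0.1952] 0.0012
```

step_arm(
  moves=[0, 0.001, 0.05, 0, 0, 0, 0.001, 0.1, 0, 0, 0, 0.001, 0.15, 0, 0, 0, 0.001, 0.19, 0, 0, 0, 0.001, 0.195, 0, 0],
)

```text
clock: 11.3
position: [0.5244, -0.0806, 0.0213]
ee_rot: [-0.001, 0.998, 0.066, -0.002]
contact_force: [0.2, -0.2, 0.2]
width: 0.0428
```

step_arm(
  moves=[0, 0, 0, 0, 1, 0, 0, 0, 0, 1, 0, 0, 0, 0, 1, 0, 0, 0, 0, 1, 0, 0, 0, 0, 1],
  force=20,
)

```text
clock: 11.8
position: [0.5272, -0.0805, 0.0246]
ee_rot: [-0.0, 0.998, 0.065, 0.001]
contact_force: [0.2, 4.9, 4.6]
width: 0.0109
```

```bash
python3 - <<'E'
from h import *
plan(.5256,-.0810,.022,97.3)
E
```

```text
t 11.8 pos [ 0.5272 -0.0805  0.0246] yaw -82.53 w 0.0109 F [0.2 4.9 4.6] q6 1.16 | move [-0.0033  0.0006  0.0053] 0.001
```

The bar is gripped at a width reading of 10.9 mm, against a 12 mm bar. Now the swing, 30° per call along the arc.

step_arm(
  moves=[0, -0.0015, -0.028, 0, 1, 0, -0.006, -0.056, 0, 1, 0, -0.013, -0.083, 0, 1, 0, -0.023, -0.11, 0, 1, 0, -0.036, -0.135, 0, 1],
)

```text
clock: 12.3
position: [0.525, -0.0644, 0.0917]
ee_rot: [0.001, 0.998, 0.066, 0.001]
contact_force: [2.4, -0.6, -2.0]
width: 0.0107
```

```bash
python3 - <<'E'
from h import *
plan(.5256,-.0810,.022,97.3)
d=cam('scene'); cv2.imwrite('pics/s7.png',cv2.resize(d['frame'][120:220,180:310],None,fx=5,fy=5,interpolation=2))
E
```

```text
t 12.3 pos [ 0.525  -0.0644  0.0917] yaw -82.47 w 0.0107 F [ 2.4 -0.6 -2. ] q6 1.19 | move [-0.0034  0.0327  0.1396] 0.0013
```

step_arm(
  moves=[0, -0.0155, -0.024, 0, 1, 0, -0.033, -0.0455, 0, 1, 0, -0.053, -0.0655, 0, 1, 0, -0.075, -0.0835, 0, 1, 0, -0.099, -0.099, 0, 1],
)

```text
clock: 12.85
position: [0.5192, -0.0187, 0.1432]
ee_rot: [0.005, 0.998, 0.066, 0.002]
contact_force: [0.2, -9.9, 8.7]
width: 0.0111
```

step_arm(
  moves=[0, -0.025, -0.013, 0, 1, 0, -0.0515, -0.023, 0, 1, 0, -0.079, -0.03, 0, 1, 0, -0.107, -0.0345, 0, 1, 0, -0.135, -0.036, 0, 1],
)

```text
clock: 13.35
position: [0.5098, 0.0515, 0.1612]
ee_rot: [0.002, 0.998, 0.066, 0.002]
contact_force: [-0.1, -1.6, 5.2]
width: 0.0107
```

```bash
python3 - <<'E'
from h import *
plan(.508,.0535,.157,97.3)
E
```

```text
t 13.35 pos [0.5098 0.0515 0.1612] yaw -82.48 w 0.0107 F [-0.1 -1.6  5.2] q6 1.41 | move [-0.0031 -0.0044  0.0083] 0.0012
```

step_arm(
  moves=[0, -0.028, 0.0015, 0, 1, 0, -0.056, 0.006, 0, 1, 0, -0.0835, 0.013, 0, 1, 0, -0.11, 0.023, 0, 1, 0, -0.135, 0.036, 0, 1],
)

```text
clock: 13.85
position: [0.5004, 0.1205, 0.1403]
ee_rot: [0.0, 0.998, 0.065, 0.001]
contact_force: [2.0, 0.5, 4.1]
width: 0.0109
```

step_arm(
  moves=[0, 0, 0, 0, 1, 0, 0, 0, 0, 1, 0, 0, 0, 0, 1],
)

```text
clock: 14.15
position: [0.5004, 0.1202, 0.1406]
ee_rot: [-0.0, 0.998, 0.065, 0.0]
contact_force: [2.3, 2.7, 2.3]
width: 0.0109
```

step_arm(
  moves=[0, -0.0235, 0.0155, 0, 1, 0, -0.0455, 0.033, 0, 1, 0, -0.0655, 0.053, 0, 1, 0, -0.0835, 0.075, 0, 1, 0, -0.099, 0.099, 0, 1],
)

```text
clock: 14.65
position: [0.4934, 0.1693, 0.0899]
ee_rot: [0.0, 0.998, 0.066, -0.0]
contact_force: [2.2, 0.5, 0.8]
width: 0.0109
```

step_arm(
  moves=[0, -0.0128, 0.025, 0, 1, 0, -0.023, 0.0515, 0, 1, 0, -0.03, 0.079, 0, 1, 0, -0.035, 0.107, 0, 1, 0, -0.036, 0.128, 0, 1],
)

```text
clock: 15.15
position: [0.4906, 0.187, 0.0254]
ee_rot: [0.0, 0.998, 0.065, -0.001]
contact_force: [2.7, 0.6, 0.6]
width: 0.0107
```

```bash
python3 - <<'E'
from h import *
plan(.4905,.1875,.0216,97.3)
E
```

```text
t 15.15 pos [0.4906 0.187  0.0254] yaw -82.49 w 0.0107 F [2.7 0.6 0.6] q6 1.67 | move [-0.0001 -0.0011  0.0076] 0.0012
```

Arrived. I'll press down a few mm to seat the leaf, open, then lift.

step_arm(
  moves=[0, 0, 0.004, 0, 1, 0, 0, 0.007, 0, 1, 0, 0, 0.007, 0, 1],
)

```text
clock: 15.45
position: [0.4907, 0.187, 0.0233]
ee_rot: [-0.0, 0.998, 0.065, -0.001]
contact_force: [1.5, 3.4, -1.3]
width: 0.011
```

step_arm(
  moves=[0, 0, 0, 0, 0, 0, 0, 0, 0, 0, 0, 0, 0, 0, 0, 0, 0, 0, 0, 0],
)

```text
clock: 15.85
position: [0.4907, 0.1862, 0.0236]
ee_rot: [0.0, 0.998, 0.065, -0.0]
contact_force: [0.8, -0.2, -0.0]
width: 0.0427
```

step_arm(
  moves=[0, 0, -0.02, 0, 0, 0, 0, -0.06, 0, 0, 0, 0, -0.14, 0, 0, 0, 0, -0.22, 0, 0, 0, 0, -0.3, 0, 0],
)

```text
clock: 16.35
position: [0.4907, 0.1864, 0.1758]
ee_rot: [0.0, 0.998, 0.065, 0.0]
contact_force: [0.6, 0.8, -0.1]
width: 0.0425
```

step_arm(
  moves=[0, 0.9, -0.16, 0, 0, 0, 0.9, -0.16, 0, 0, 0, 0.9, -0.16, 0, 0, 0, 0.9, -0.16, 0, 0, 0, 0.9, -0.16, 0, 0],
)

```text
clock: 16.85
position: [0.523, -0.0593, 0.2187]
ee_rot: [0.0, 0.998, 0.065, 0.001]
contact_force: [1.3, 0.4, 0.4]
width: 0.0432
```

step_arm(
  moves=[0, 0.3, 0, 0, 0, 0, 0.3, 0, 0, 0, 0, 0.3, 0, 0, 0, 0, 0.3, 0, 0, 0, 0, 0.3, 0, 0, 0],
)

```text
clock: 17.35
position: [0.5424, -0.2072, 0.2175]
ee_rot: [-0.0, 0.998, 0.064, -0.0]
contact_force: [-0.5, -0.5, -0.3]
width: 0.0429
```

```bash
python3 - <<'E'
from fx import *
plan(.4,-.2,.25,97.3)
d=cam('scene'); t=cam('top')
a=cv2.resize(d['frame'][145:215,170:300],None,fx=6,fy=6,interpolation=2)[:, :780]
b=cv2.resize(t['frame'][120:210,130:390],None,fx=3,fy=3,interpolation=2)[:300]
b=b[:180*600//600]
cv2.imwrite('pics/fin.png',np.vstack([a,cv2.resize(t['frame'][135:205,140:396],(780,213)) [:180]]))
import numpy as np
p=np.array([.508,.0535]); ey=np.array([-.128,.9918])
for z in(.043,): print('bar expected top px',proj(t,[*(p+.135*ey),z]),'scene',proj(d,[*(p+.135*ey),z]),'crop',(proj(d,[*(p+.135*ey),z])-[170,145])*6)
E
```

```text
t 17.35 pos [ 0.5424 -0.2072  0.2175] yaw -82.66 w 0.0429 F [-0.5 -0.5 -0.3] q6 0.96 | move [-0.2806 -0.0507 -0.0649] 0.0002
bar expected top px [148.64716333 181.97374956] scene [184.2372865  165.33365479] crop [ 85.42371902 122.00192873]
```

View pics/fin.png

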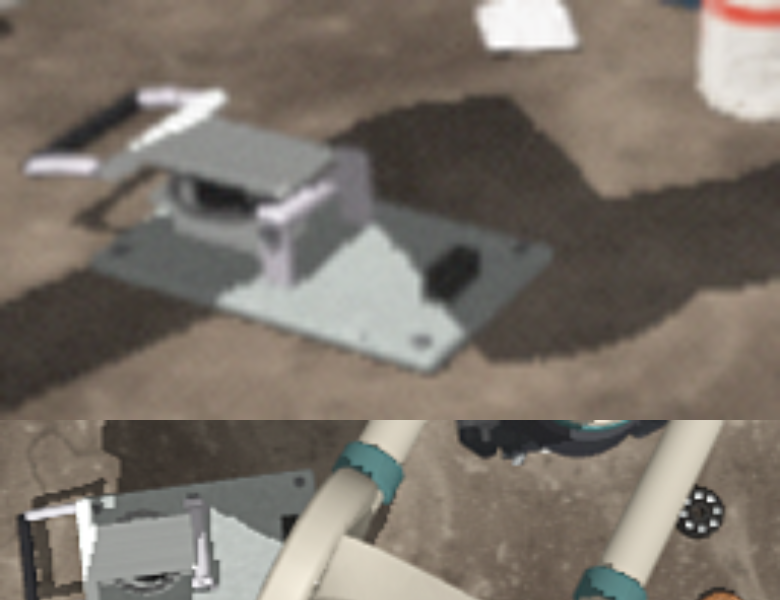

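The final view shows the leaf closed and level. The bar centre is at (83,122) in the crop (85,122 expected) and the black disc is visible in the fixed nest at about (220,195). The small disc is still at top pixel (370,165). The arm is clear, so I'll hand in.

```bash
python3 -c "
from rig import job
print(job.sign_off())"
```

```text
the job is handed in; nothing more can be done
None
```

The job is handed in at about 17.4 s of the 64 s allowed. I laid the larger disc (49 mm measured) holes up in the leaf nest, swung the leaf over by its bar until it closed, let go and moved the arm clear.

**First grasp missed:** the jaws passed over the top of the disc. The fingertips hung about 15–18 mm higher than the stated tool geometry, so I descended by feel and the second grasp held. The disc read 46 mm wide in the jaws, against its real 49 mm.

**Last checks:**
- **Leaf:** the bar is within about 2 crop pixels of its computed closed position, and the leaf looks level.
- **Larger disc:** it is visible in the fixed nest under the leaf. The leaf hides its face and centring, so I could not see directly that it is upside down or within 12 mm of centre.
- **Smaller disc:** it is at its starting pixel.
- **Dish:** the arm hid it in the last view. It looked in place just after the disc was lifted, and the gripper did not work near it after that.

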